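# Put the baking things away with their own kind

### The job

Four things stand loose along the front of the worktop: a round and a square pastry cutter, an empty white ramekin and a small screw-lid jar. Put each into the wooden tray that already holds one of its kind (the cutters with the heart-shaped cutter, the ramekin with the ramekin, the jar with the jar), right way up and flat on the tray's bottom, not on top of anything. Set them down, do not drop them, and do not push the pieces that are already in the trays out of place.

Things in the scene. Friction and masses are not known exactly. Their poses are not given: they have to be found in the camera images.
- tray_a: pale wooden open tray, fixed, 125 (x) by 229 (y) by 20 mm high; walls and floor 6 mm thick (inside 113 by 217, 14 deep). Origin: centre of its underside; y along its long side, x away from the robot. All three trays look alike and swap places; this one holds the heart-shaped cutter near its +y end; both loose cutters belong here, side by side in the rest of it.
- tray_b: pale wooden open tray, fixed, 125 (x) by 229 (y) by 20 mm high; walls and floor 6 mm thick (inside 113 by 217, 14 deep). Origin: centre of its underside; y along its long side, x away from the robot. All three trays look alike and swap places; this one holds a white ramekin, towards its -y end. The loose ramekin belongs here.
- tray_c: pale wooden open tray, fixed, 125 (x) by 229 (y) by 20 mm high; walls and floor 6 mm thick (inside 113 by 217, 14 deep). Origin: centre of its underside; y along its long side, x away from the robot. All three trays look alike and swap places; this one holds a screw-lid jar, towards its +y end. The loose jar belongs here.
- heart_cutter: heart-shaped tinplate pastry cutter, 58 (its x) by 64 (its y) by 25 mm high, 22 g, loose, lying in tray_a near the tray's +y end with its own x along the tray's long side; stays there. Origin at the centre of its underside.
- ramekin_in_tray: white porcelain ramekin, empty, 69 mm across and 42 mm high, loose, standing in tray_b; stays there. Origin at the centre of its underside. (Behind all three trays hangs a wall cabinet, from x = 0.62 m on and z = 0.45 m up: keep the wrist clear of it.)
- jar_in_tray: small glass jar with a grey screw lid, pinkish contents, 67 mm across and 67 mm high, loose, standing in tray_c; stays there. Origin at the centre of its underside.
- round_cutter: round tinplate pastry cutter, 59 mm across its rolled rim (the top 6 mm), 56 mm across below it, 25 mm high, about 22 g, standing loose on the front of the worktop. It looks open, but for the fingers it is solid: grip it across the outside, not by its thin wall. Origin at the centre of its underside, z up.
- square_cutter: square tinplate pastry cutter, 51 by 51 mm over its rolled rim (48 mm below it), 25 mm high, about 22 g, standing loose on the front of the worktop; its sides lie along its x and y. It looks open, but for the fingers it is solid: grip it across the outside, not by its thin wall. Origin at the centre of its underside, z up.
- ramekin: white porcelain ramekin, empty, 69 mm across the outside, 42 mm high, about 140 g, standing loose on the front of the worktop. Grip it across the outside. Origin at the centre of its underside, z up.
- jar: small glass jar with a grey screw lid (the lid does not come off), many-coloured contents, 67 mm across and 67 mm high, about 170 g, standing loose on the front of the worktop. Origin at the centre of its underside, z up.
Things that resemble listed ones, but are neither listed nor needed, are in the scene too. Leave any green or purple look-alike of the jar_in_tray alone.

How it is judged:
By the outcome, as a careful person would: the job done as asked, in the order asked, and still so for the second after the job is handed in, with the robot touching nothing.
It also fails if it takes over 109 s, if anything falls off the work surface, if the arm or the gripper's body presses on something with over 40 N, if the wrist force passes 120 N, or if a joint passes its speed limit or range.

### The arm

A 6-joint arm with a two-finger parallel gripper is mounted at the origin on a cart in front of the work surface, level with it; the furniture and walls round the work are solid. World frame = base frame: x ahead of the robot, y to its left, z up, the work surface at z = 0. Lengths are in mm, angles in rad, forces in N, time in s.
With the tool pointing down it reaches from about 350 to 975 mm from the base axis. Payload 7.1 kg.
Tool frame: the origin (TCP) lies between the finger pads; the fingertips stand 14 mm ahead of it and the grasp point (between the pads) lies 5 mm behind it; z points along the fingers, y is the line along which they close (so a half turn about z gives the same grasp; the last joint's range is limited). The gripper opens to 88 mm and grips with 3 to 60 N. Pads are 20 mm wide; open, the fingers measure 115 mm over their backs; the gripper's body (75 mm by 178 mm) begins 61 mm behind the grasp point.
Start: joints at [-1.143, 0.423, 1.63, -0, 1.089, -0.019], TCP at [270.066, -563.622, 236.675] pointing down, gripper open.
Joint ranges: [-3, 3], [-0.9, 2.11], [0.09, 2.58], [-1.31, 4.45], [0.11, 2.69], [-2.54, 2.54]. Speed limits (rad/s): [2.39, 2.39, 3.01, 3.14, 3.14, 3.14].

### API

Orientations are given as a rotation vector (axis times angle).
In Python, from workcell import ctrl gives the robot as it stands. The module is installed in compiled form; this text tells all that it offers.
- The arm moves only by the tool servo_tool, never from a script. Its argument "plan" is a list of rows, each a list of 3 entries, a list of its own where there are three numbers: the closure, from 0 (fully open) to 1 (shut), then the shift along the world's x, y, z in mm, then the turn about the world's z in degrees. In form: [[hand, [x, y, z], yaw], ...]. A call has 1 to 10 rows; each row is the pose to reach, as a shift and turn from the pose commanded when the call began; what a row does not reach only later rows make up. A row lasts 1/12 s, in which the tool goes at most 41.7 mm and 7.16 degrees, less where a joint would pass 70% of its speed; a pose out of reach is approached as far as the arm can. A call with a gripper value outside its range is refused whole. The fingers move at their own pace and stop on an object; the grip force is fixed at half the most. Time passes only in rows, so rows that repeat a pose let the fingers close. It gives the time, the measured TCP pose, the force, the opening and the grip force at its end, in the units of the state.
- ctrl.get_obs(): the state, without advancing time (a new reading comes with each control period).
- ctrl.get_image(name): name is "side" or "top" or "wrist"; returns the picture (384x512x3 uint8, blue, green, red); there is no depth.
- ctrl.camera_info(name): a dict with "fovy" (degrees; the focal length in pixels is half the picture's height over the tangent of half this angle, whatever the lens; pixels are square), "cx", "cy" (the principal point, pixels), "rvec" (rotation vector, rad) and "tvec" (3), from world to camera coordinates, as OpenCV has them; the wrist camera has in their place "T_tool_cam" (4x4, takes a point from camera to tool coordinates, whose origin is the TCP and whose axes are the flange's). Camera axes: x right, y down, z forward; pixel columns grow to the right and rows downward; lengths in mm; the calibration is good to about 2 mm. The wrist camera is an equidistant fisheye: a pixel r from the principal point sees the ray r / f radians off the axis. A picture is of the moment at which its call begins: read the wrist's pose just before it. camera_info takes no time and is no camera call.
- ctrl.close_job(): hands the job in; it is judged then, once.
The state is a dict: "t": time; "qpos": joint angles; "qvel": joint speeds; "joint_torque": joint torques, N m; "ee_pos": TCP position; "orientation": TCP orientation; "ft_force": force on the tool from outside, world axes, zero at the start; "moment": the same for the moment, N m; "width": finger opening in mm; "grasp_force": force on a finger pad.
Only numpy, scipy, OpenCV 4.12 (cv2) and the standard library are available. Lean on these libraries where they do the work, as an engineer would, in place of code of your own. Each camera call takes 0.05 s, during which the arm holds its last target. There are 200 camera calls.

## Working session

There is one attempt and no reset: what is moved stays moved. The work goes in short steps, Python scripts to look and compute and a tool call to move; the robot and the scene stay as the last step left them, time stands still between calls to the robot, and variables do not carry over. Pictures are saved under pics/ and viewed, at most 14 in all, crops included, and the job is handed in when it is done.

Besides the shell and the picture viewer there is one more tool, called after "Emit:" as name([rows], argument=value, ...), one row to a line, values as JSON. servo_tool: Moves the arm, as the interface text tells. Its arguments: {"type":"object","properties":{"plan":{"type":"array"}},"required":["plan"]}

```bash
mkdir -p pics; cat > h.py <<'E'
import numpy as np, cv2
from scipy.spatial.transform import Rotation as R
from workcell import ctrl
def cam(n):
    i=ctrl.camera_info(n); f=192/np.tan(np.radians(i['fovy'])/2); return i,f
def ray(n,uv,obs=None):
    i,f=cam(n); d=np.array([uv[0]-i['cx'],uv[1]-i['cy']])/f
    if n!='wrist':
        Rm=R.from_rotvec(np.ravel(i['rvec'])).as_matrix(); t=np.ravel(i['tvec'])
        return -Rm.T@t, Rm.T@np.append(d,1)
    r=np.linalg.norm(d)+1e-9; v=np.append(np.sin(r)*d/r,np.cos(r))
    T=np.array(i['T_tool_cam']); Rt=R.from_rotvec(obs['orientation']).as_matrix()
    return Rt@T[:3,3]+obs['ee_pos'], Rt@T[:3,:3]@v
def atz(n,uv,z,obs=None):
    o,d=ray(n,uv,obs); return o+d*(z-o[2])/d[2]
def tri(*rs):
    A=0;b=0
    for o,d in rs:
        d=d/np.linalg.norm(d);P=np.eye(3)-np.outer(d,d);A=A+P;b=b+P@o
    x=np.linalg.solve(A,b); return x,[np.linalg.norm(np.cross(x-o,d/np.linalg.norm(d))) for o,d in rs]
def proj(n,X):
    i,f=cam(n);Rm=R.from_rotvec(np.ravel(i['rvec'])).as_matrix();p=Rm@np.array(X,float)+np.ravel(i['tvec'])
    return p[:2]/p[2]*f+[i['cx'],i['cy']]
E
python3 - <<'E'
from h import *
o=ctrl.get_obs();print(o)
for n in('top','side','wrist'):
    print(n,ctrl.camera_info(n))
    cv2.imwrite(f'pics/{n}0.png',ctrl.get_image(n))
for n in('top','side'):
    print(n,ray(n,(256,192)))
a=[cv2.imread(f'pics/{n}0.png') for n in('top','side')]
for n,x in zip(('top','side'),a): cv2.imwrite(f'pics/{n}0b.png',cv2.resize(x,(800,600),interpolation=cv2.INTER_CUBIC))
E
```

```text
{'t': 0.0, 'qpos': array([-1.14302637e+00,  4.23837974e-01,  1.63069829e+00, -2.55116460e-05,
        1.08860483e+00, -1.89993488e-02]), 'qvel': array([ 2.11144909e-04,  1.73976287e-03,  1.82795384e-03,  4.11995914e-04,
        1.08112675e-03, -4.15564847e-05]), 'joint_torque': array([-1.70893123e-03, -5.44631124e+01, -2.73670292e+01,  6.42497744e-02,
        2.26634648e-02, -1.12388041e-04]), 'ee_pos': array([ 269.82557225, -563.15103649,  235.90022121]), 'orientation': array([-3.06205600e+00, -6.95644807e-01,  5.28164055e-04]), 'ft_force': array([-0.02843802,  0.72623472, -0.17003728]), 'moment': array([ 0.04840107, -0.02462159,  0.02225338]), 'grasp_force': 0.0, 'width': 87.75857566036653}
top {'fovy': 49.14927257941183, 'cx': 254.92969842696561, 'cy': 189.52077214915784, 'rvec': array([ 2.11829167, -2.12074518,  0.2019385 ]), 'tvec': array([ 182.21200381,  464.69719717, 1500.53005602])}
side {'fovy': 46.538156472620585, 'cx': 255.87311812155903, 'cy': 190.1478951529466, 'rvec': array([ 2.11273885, -0.66236571,  0.34185814]), 'tvec': array([-245.97162244,  276.14898485, 1332.96319488])}
wrist {'fovy': 65.70646984690485, 'cx': 257.6818122371445, 'cy': 195.33389770267684, 'T_tool_cam': array([[ 3.65201664e-05, -9.58853397e-01, -2.83901677e-01,
         7.75440222e+01],
       [ 9.99999592e-01,  2.91356809e-04, -8.55395845e-04,
         1.05195326e+00],
       [ 9.02915898e-04, -2.83901530e-01,  9.58853016e-01,
        -1.47020082e+02],
       [ 0.00000000e+00,  0.00000000e+00,  0.00000000e+00,
         1.00000000e+00]])}
top (array([ 169.72068822,  178.45144605, 1562.07718049]), array([ 1.85195347e-01, -4.56134286e-04, -9.82722668e-01]))
side (array([-326.27345337, -896.45695687, 1001.72937359]), array([ 0.46387732,  0.66415502, -0.58628766]))
```

View pics/top0b.png

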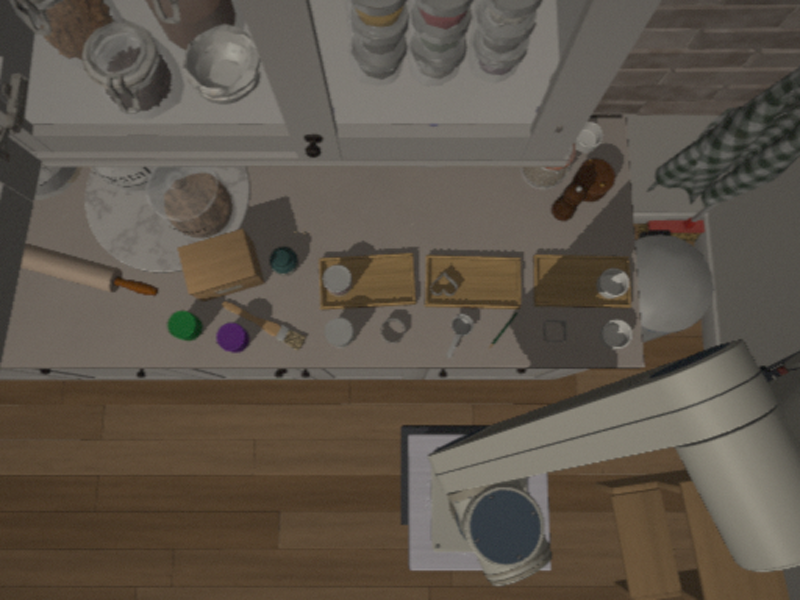

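View pics/side0b.png

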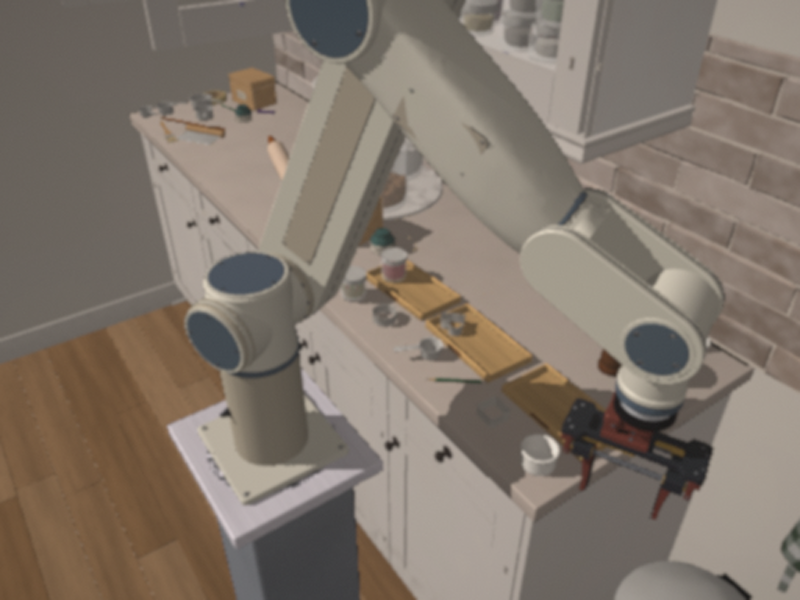

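Top view: three trays stand in a row, left (+y) to right.
- Left tray, at (367,280) in the enlarged picture, holds a jar at (337,279), so it is tray_c.
- Middle tray, at (474,281), holds the heart cutter at (446,281), so it is tray_a.
- Right tray, at (582,280), holds a ramekin at (613,284), so it is tray_b.

Loose things: jar (340,331), round cutter (396,328), square cutter (555,331) and ramekin (617,333). The thing with a handle at (462,323), the green rod (505,328) and the green and purple lids are distractors.

```bash
python3 - <<'E'
from h import *
o=ctrl.get_obs();print(R.from_rotvec(o['orientation']).as_matrix().round(2))
k=.64
for n,u,v,z in [('jar',340,331,67),('jarT',337,279,73),('round',396,328,25),('heart',446,281,31),('sq',555,331,25),('ram',617,333,42),('ramT',613,284,48),
 ('cL',320,255,20),('cR',415,255,20),('aL',427,257,20),('aR',522,257,20),('bL',535,255,20),('bR',631,255,20),('bRf',632,306,20),('cLf',322,307,20),('edge',400,367,0),('tool',462,323,10),('rod1',517,312,10)]:
    print(n,atz('top',(u*k,v*k),z).round())
E
```

```text
[[ 0.9   0.43 -0.  ]
 [ 0.43 -0.9   0.  ]
 [ 0.   -0.   -1.  ]]
jar [379. 316.  67.]
jarT [500. 324.  73.]
round [392. 187.  25.]
heart [504.  68.  31.]
sq [ 384. -188.   25.]
ram [ 377. -328.   42.]
ramT [ 493. -325.   48.]
cL [572. 372.  20.]
cR [571. 141.  20.]
aL [566. 112.  20.]
aR [ 566. -118.   20.]
bL [ 571. -150.   20.]
bR [ 570. -382.   20.]
bRf [ 445. -376.   20.]
cLf [444. 364.  20.]
edge [302. 178.   0.]
tool [406.  30.  10.]
rod1 [ 433. -103.   10.]
```

Emit:
servo_tool([
  [0,[120,250,0],64.4],
  [0,[120,250,0],64.4],
  [0,[120,250,0],64.4],
  [0,[120,250,0],64.4],
  [0,[120,250,0],64.4],
  [0,[120,250,0],64.4],
  [0,[120,250,0],64.4],
  [0,[120,250,0],64.4],
  [0,[120,250,0],64.4],
  [0,[120,250,0],64.4],
])

```text
t: 0.98
ee_pos: [390.3, -312.9, 236.7]
orientation: [-2.215, -2.228, 0.0]
ft_force: [0.3, 0.9, -0.8]
width: 87.9
grasp_force: 0.0
```

```bash
cat >> h.py <<'E'
import pickle
def shot(n,name):
    o=ctrl.get_obs(); im=ctrl.get_image(n); cv2.imwrite(f'pics/{name}.png',im); pickle.dump(o,open(f'pics/{name}.pkl','wb'))
    cv2.imwrite(f'pics/{name}b.png',cv2.resize(im,(800,600),interpolation=cv2.INTER_CUBIC)); return o
E
python3 -c "
from h import *
o=shot('wrist','w1');print(o['ee_pos'],o['qvel'].round(3),o['t'])"
```

```text
[ 390.32083139 -312.87417661  236.65046749] [-0.021  0.003 -0.006  0.002 -0.001  0.219] 0.9833
```

View pics/w1b.png

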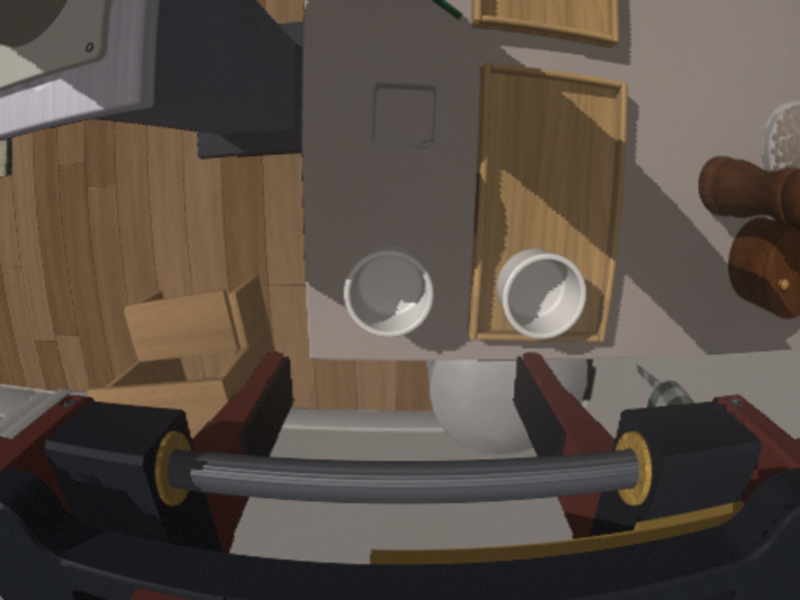

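w1 shows the ramekin rim centred at (388,293), the tray_b ramekin at (542,293) and the square cutter at (405,115). The square's corners are (373,83), (437,85), (435,147) and (374,146), so it is nearly aligned with the axes. I'll take two more wrist views further along +y.

Emit:
servo_tool([
  [0,[0,42,0],0],
  [0,[0,84,0],0],
  [0,[0,125,0],0],
  [0,[0,150,0],0],
  [0,[0,160,0],0],
  [0,[0,160,0],0],
  [0,[0,160,0],0],
  [0,[0,160,0],0],
])

```text
t: 1.7
ee_pos: [390.6, -154.9, 236.8]
orientation: [2.223, 2.219, -0.0]
ft_force: [0.5, 0.7, -0.3]
width: 87.9
grasp_force: 0.0
```

```bash
python3 -c "
from h import *
o=shot('wrist','w2');print(o['ee_pos'],o['qvel'].round(3),o['t'])"
```

```text
[ 390.57601546 -154.90897122  236.84688384] [-0.009  0.006 -0.001  0.003  0.002  0.   ] 1.7
```

Emit:
servo_tool([
  [0,[0,42,0],0],
  [0,[0,84,0],0],
  [0,[0,125,0],0],
  [0,[0,167,0],0],
  [0,[0,208,0],0],
  [0,[0,240,0],0],
  [0,[0,260,0],0],
  [0,[0,260,0],0],
  [0,[0,260,0],0],
  [0,[0,260,0],0],
])

```text
t: 2.58
ee_pos: [390.4, 105.3, 236.5]
orientation: [2.223, 2.22, -0.001]
ft_force: [0.6, 0.7, 0.5]
width: 87.9
grasp_force: 0.0
```

```bash
python3 -c "
from h import *
o=shot('wrist','w3');print(o['ee_pos'],o['qvel'].round(3),o['t'])"
```

```text
[390.35240367 105.33100234 236.4781285 ] [-0.015 -0.005  0.006  0.003  0.     0.003] 2.5833
```

Emit:
servo_tool([
  [0,[0,42,0],0],
  [0,[0,84,0],0],
  [0,[0,120,0],0],
  [0,[0,140,0],0],
  [0,[0,150,0],0],
  [0,[0,150,0],0],
  [0,[0,150,0],0],
  [0,[0,150,0],0],
])

```text
t: 3.3
ee_pos: [390.0, 254.7, 236.5]
orientation: [2.223, 2.22, -0.002]
ft_force: [0.4, -0.9, -0.3]
width: 87.9
grasp_force: 0.0
```

```bash
python3 -c "
from h import *
o=shot('wrist','w4');print(o['ee_pos'],o['qvel'].round(3),o['t'])"
```

```text
[390.03135863 254.69591289 236.46438458] [-0.002 -0.007  0.     0.004 -0.001  0.004] 3.3
```

View pics/w2b.png

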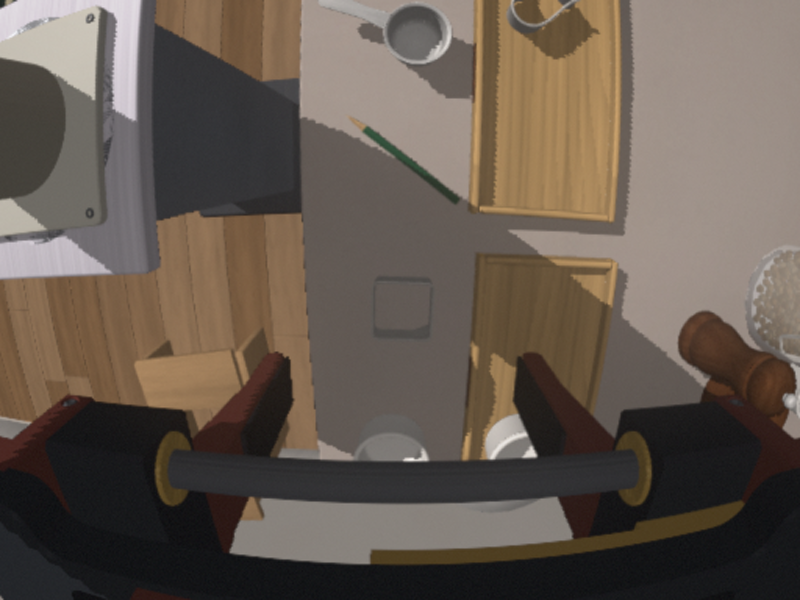

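View pics/w3b.png

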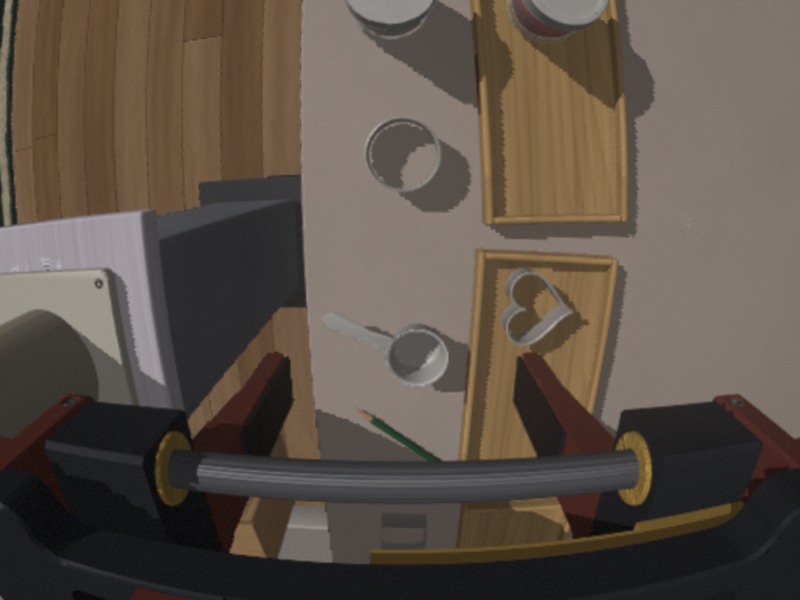

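View pics/w4b.png

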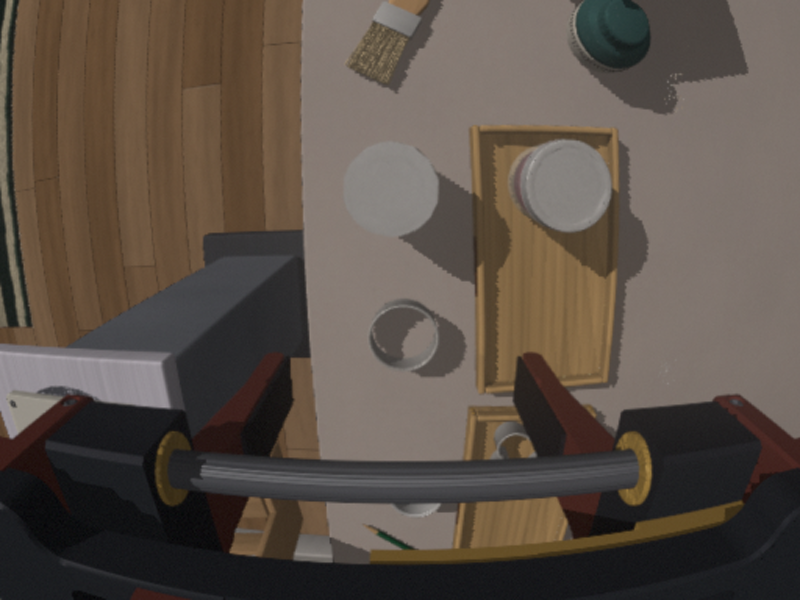

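w2 shows the square cutter's top near (403,305). w3 shows the round cutter's rim at (403,154) and the heart at (537,308). w4 shows the jar lid at (391,189) and the round rim at (404,334). The ladle at (418,355) in w3 and the pencil are distractors. One composite crop should give sharper pixel positions.

```bash
python3 - <<'E'
from h import *
P=[]
for n,u,v in [('w1',259,74),('w2',258,198),('w1',248,188),('w3',258,99),('w4',258,214),('w4',250,121)]:
    im=cv2.imread(f'pics/{n}.png'); c=im[v-33:v+33,u-33:u+33]
    c=cv2.resize(c,(264,264),interpolation=cv2.INTER_LANCZOS4); c=cv2.convertScaleAbs(c,alpha=1.7 if len(P)<2 else 1.2)
    for k in range(0,66,10): cv2.line(c,(k*4,0),(k*4,5),(0,0,255),1); cv2.line(c,(0,k*4),(5,k*4),(0,0,255),1)
    P.append(c)
cv2.imwrite('pics/cmp.png',np.vstack([np.hstack(P[:3]),np.hstack(P[3:])]))
E
```

```text
(no output)
```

View pics/cmp.png

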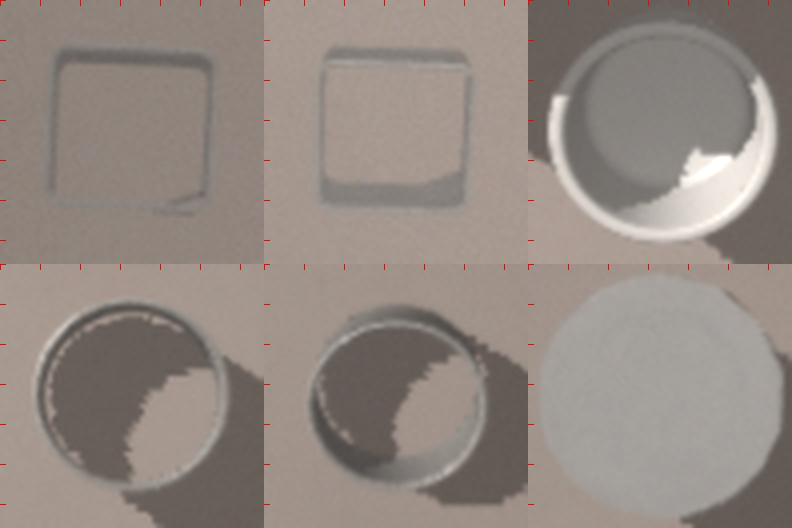

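```bash
python3 - <<'E'
from h import *
O={n:pickle.load(open(f'pics/{n}.pkl','rb')) for n in('w1','w2','w3','w4')}
def p(u0,v0,x,y): return (u0-33+x/4-.4,v0-33+y/4-.4)
def W(n,uv): return ray('wrist',uv,O[n])
T=lambda u,v: ray('top',(u*.64,v*.64))
s1=p(259,74,132.5,128);s2=p(258,198,130,134.5);rm=p(248,188,134,131.5);r3=p(258,99,132,130.5);r4=p(258,214,134,140.5);j4=p(250,121,133.5,131.5)
def pr(n,*rs): x,e=tri(*rs);print(n,x.round(1),np.round(e,1))
pr('sq',W('w1',s1),W('w2',s2)); pr('sqT',W('w2',s2),T(555,331))
pr('rnd',W('w3',r3),W('w4',r4)); pr('ram',W('w1',rm),T(617,333)); pr('jar',W('w4',j4),T(340,331))
for n,w,uv,z in [('sq','w1',s1,25),('sq','w2',s2,25),('ram','w1',rm,42),('rnd','w3',r3,25),('rnd','w4',r4,25),('jar','w4',j4,67)]: print(n,w,atz('wrist',uv,z,O[w]).round(1))
for w,u0,v0,cs in [('w1',259,74,[(55,48),(213,50),(212,206),(50,208)]),('w2',258,198,[(56,62),(207,62),(202,207),(54,207)])]:
    print(w,[atz('wrist',p(u0,v0,*c),25,O[w])[:2].round(1).tolist() for c in cs])
def w(n,u,v,z): return atz('wrist',(u*.64,v*.64),z,O[n])[:2].round(1)
print('jarT',w('w4',567,185,73),'ramT',w('w1',542,293,48),'heart l/r/t/b',w('w3',503,320,31),w('w3',573,312,31),w('w3',525,269,31),w('w3',520,346,31))
print('c',w('w4',472,126,20),w('w4',617,127,20),w('w4',609,385,20),w('w4',478,391,20))
print('a',w('w2',471,211,20),w('w2',614,220,20),w('w3',477,251,20),w('w3',617,258,20))
print('b',w('w1',484,66,20),w('w1',627,83,20),w('w1',606,341,20),w('w1',471,339,20))
print('tri c corner', tri(W('w4',(617*.64,127*.64)),T(320,255))[0].round(1), 'a', tri(W('w3',(617*.64,258*.64)),T(427,257))[0].round(1))
E
```

```text
sq [ 390.4 -189.9   18.8] [0.5 0.5]
sqT [ 389.4 -196.9   -7.2] [1.1 1.1]
rnd [390.3 196.4  20.4] [0.1 0.1]
ram [ 378.4 -330.1   34.6] [0.9 0.9]
jar [381.8 318.6  43.7] [0.9 0.9]
sq w1 [ 390.8 -190.7   25. ]
sq w2 [ 389.9 -188.    25. ]
ram w1 [ 379.  -327.3   42. ]
rnd w3 [390.3 196.2  25. ]
rnd w4 [390.4 198.1  25. ]
jar w4 [381.9 320.2  67. ]
w1 [[367.7, -165.9], [414.5, -166.2], [414.5, -214.1], [366.5, -215.0]]
w2 [[367.0, -164.4], [413.9, -164.5], [413.1, -212.5], [365.4, -212.4]]
jarT [503.2 325.9] ramT [ 497.8 -324.7] heart l/r/t/b [471.7  65.3] [532.1  71.9] [487.3 107.8] [488.   42.4]
c [443.6 368.2] [566.6 376.8] [582.8 145.8] [456.2 144.9]
a [ 444.6 -108.6] [ 568.4 -111.4] [449.7 119.8] [573.6 116.6]
b [ 452.5 -149.4] [ 575.8 -149.8] [ 573.1 -375.8] [ 448.2 -372.8]
tri c corner [577.8 377.1  -3.4] a [564.5 116.   34.1]
```

The wrist view puts the square at (390,−190), round (390,197), ramekin (379,−328) and jar (382,319). Heights and sizes fit the text. The top and wrist views disagree by up to 7 mm in y, so I'll settle that with model overlays in the fixed cameras.

```bash
python3 - <<'E'
from h import *
shot('top','t2');shot('side','s2')
a=np.radians(np.arange(0,361,15))
def circ(x,y,z,r): return [(x+r*np.cos(t),y+r*np.sin(t),z) for t in a]
def rect(x,y,z,w,h): return [(x+s*w/2,y+t*h/2,z) for s,t in((1,1),(1,-1),(-1,-1),(-1,1),(1,1))]
out=[]
for n,(u0,v0,u1,v1),k in [('top',(195,150,415,230),3.6),('side',(200,140,400,320),3.0)]:
    im=cv2.imread(f"pics/{n[0]}2.png"); c=cv2.resize(im[v0:v1,u0:u1],None,fx=k,fy=k,interpolation=cv2.INTER_LANCZOS4); c=cv2.convertScaleAbs(c,alpha=1.4)
    S=[(rect(510,4,20,125,229),(0,0,255)),(rect(508,-3,20,125,229),(0,255,0)),(rect(510,260,20,125,229),(0,0,255)),(rect(508,256,20,125,229),(0,255,0)),(rect(511,-263,20,125,229),(0,0,255)),
       (circ(390,197,25,29.5),(0,0,255)),(circ(392,187,25,29.5),(0,255,0)),(rect(390,-189.5,25,51,51),(0,0,255)),(circ(379,-327.5,42,34.5),(0,0,255)),(circ(382,320,67,33.5),(0,0,255))]
    for pts,col in S:
        q=np.array([(proj(n,X)-[u0,v0])*k+k/2 for X in pts]).round().astype(int); cv2.polylines(c,[q],False,col,1,cv2.LINE_AA)
    cv2.imwrite(f'pics/ov_{n}.png',c[:600]);print(c.shape)
E
```

```text
(288, 792, 3)
(540, 600, 3)
```

View pics/ov_top.png

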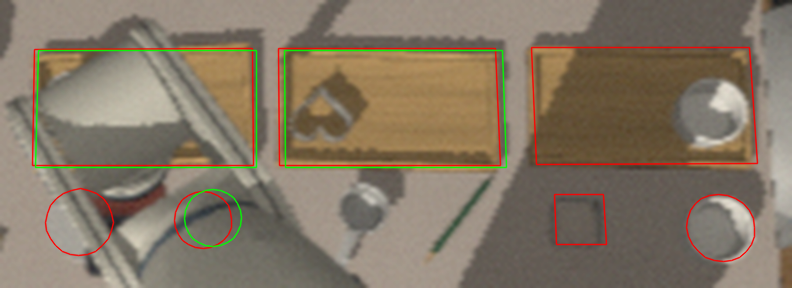

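View pics/ov_side.png

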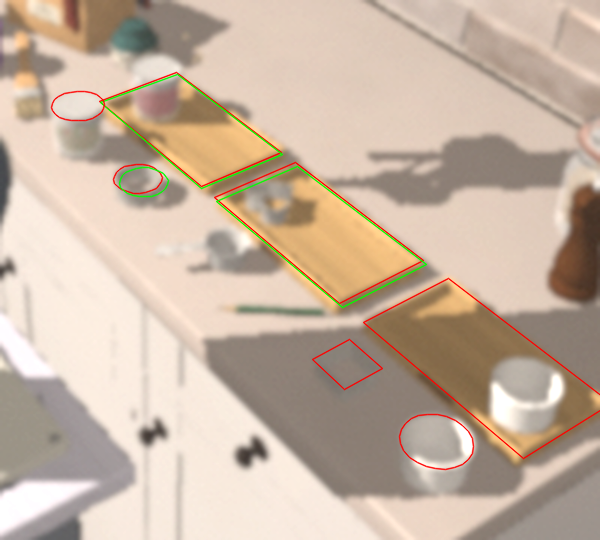

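The overlays put tray_a at about (508,0), tray_c at (508,258), tray_b at (510,−264) and the round cutter at y≈193. I'll start with the round cutter and grip it along y.

Emit:
servo_tool([
  [0,[0,-15,-10],7],
  [0,[0,-30,-25],14],
  [0,[0,-45,-40],21],
  [0,[0,-55,-60],28],
  [0,[0,-62,-80],35],
  [0,[0,-62,-100],42],
  [0,[0,-62,-120],49],
  [0,[0,-62,-135],56],
  [0,[0,-62,-135],63],
  [0,[0,-62,-135],70],
])

```text
t: 4.28
ee_pos: [389.5, 193.3, 100.8]
orientation: [-0.537, -3.093, 0.002]
ft_force: [0.9, 0.8, -0.6]
width: 87.9
grasp_force: 0.0
```

Emit:
servo_tool([
  [0,[0,0,0],7],
  [0,[0,0,0],14],
  [0,[0,0,0],20],
  [0,[0,0,0],20],
  [0,[0,0,0],20],
])

```text
t: 4.7
ee_pos: [390.2, 194.0, 101.8]
orientation: [0.006, 3.141, 0.0]
ft_force: [-0.0, -0.5, 0.3]
width: 87.9
grasp_force: 0.0
```

```bash
python3 -c "
from h import *
o=shot('wrist','w5');print(o['ee_pos'],o['qpos'].round(2),o['t'])"
```

```text
[390.17072437 193.95424846 101.81365952] [ 0.43  0.38  2.12 -0.    0.63 -1.13] 4.7
```

View pics/w5b.png

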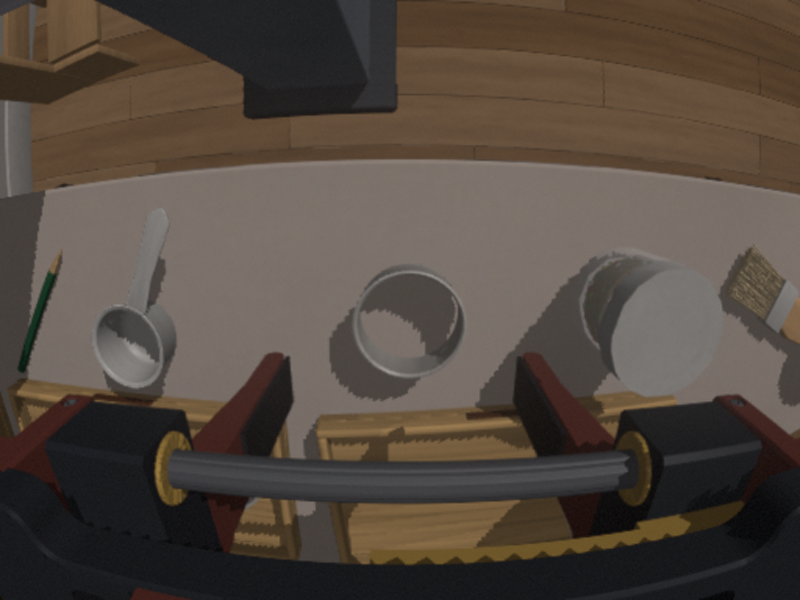

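```bash
python3 -c "
from h import *
o=pickle.load(open('pics/w5.pkl','rb'))
print(atz('wrist',(409.5*.64,324*.64),25,o),atz('wrist',(409.5*.64,269*.64),25,o),atz('wrist',(409.5*.64,377*.64),25,o))
W4=pickle.load(open('pics/w4.pkl','rb'))
print(tri(ray('wrist',(409.5*.64,324*.64),o),ray('wrist',(258.1,215.7),W4)))
print('jar',tri(ray('wrist',(661*.64,327*.64),o),ray('wrist',(250-33+33,121-33+32.5),W4)))"
```

```text
[388.36279788 196.48643524  25.        ] [359.77295902 196.48266803  25.        ] [418.19969593 196.52274822  25.        ]
(array([389.79051314, 196.76720636,  20.07609722]), [np.float64(0.3207803035028094), np.float64(0.3207803035028412)])
jar (array([380.89779894, 320.59209331,  55.60361928]), [np.float64(0.13176852872474706), np.float64(0.1317685287247658)])
```

The round cutter's rim centre is at (409,324), which is (389,196). I'll descend and close.

Emit:
servo_tool([
  [0,[-1,2,-25],0],
  [0,[-1,2,-50],0],
  [0,[-1,2,-68],0],
  [0,[-1,2,-78],0],
  [0,[-1,2,-84],0],
  [0,[-1,2,-84.5],0],
  [0.3,[-1,2,-84.5],0],
  [0.4,[-1,2,-84.5],0],
  [1,[-1,2,-84.5],0],
  [1,[-1,2,-84.5],0],
])

```text
t: 5.58
ee_pos: [389.6, 196.6, 17.9]
orientation: [0.0, 3.14, 0.001]
ft_force: [-1.2, -0.3, 0.3]
width: 64.7
grasp_force: 0.0
```

Emit:
servo_tool([
  [1,[0,0,0],0],
  [1,[0,0,0],0],
  [1,[0,0,0],0],
  [1,[0,0,0],0],
])

```text
t: 5.92
ee_pos: [389.4, 196.4, 17.7]
orientation: [-0.0, 3.141, 0.0]
ft_force: [0.7, -0.8, 6.8]
width: 54.9
grasp_force: 30.0
```

Gripped: width 55 mm at 30 N. I'll lift, turn back to yaw 90 and go over tray_a.

Emit:
servo_tool([
  [1,[0,0,8],0],
  [1,[0,0,20],0],
  [1,[0,0,40],0],
  [1,[0,0,65],-4],
  [1,[5,-10,90],-10],
  [1,[20,-30,105],-17],
  [1,[40,-55,110],-24],
  [1,[60,-85,110],-31],
  [1,[80,-115,110],-38],
  [1,[100,-145,110],-45],
])

```text
t: 6.75
ee_pos: [489.7, 50.0, 128.1]
orientation: [1.21, 2.898, 0.001]
ft_force: [-0.4, 0.6, 0.2]
width: 54.9
grasp_force: 30.0
```

Emit:
servo_tool([
  [1,[10,-20,0],-7],
  [1,[15,-38,0],-14],
  [1,[18,-50,0],-21],
  [1,[18,-56,0],-28],
  [1,[18,-56,-10],-35],
  [1,[18,-56,-20],-42],
  [1,[18,-56,-30],-45],
  [1,[18,-56,-30],-45],
  [1,[18,-56,-30],-45],
])

```text
t: 7.5
ee_pos: [506.6, -4.6, 97.2]
orientation: [-2.219, -2.223, 0.001]
ft_force: [1.1, -0.0, -0.1]
width: 54.9
grasp_force: 30.0
```

```bash
python3 -c "
from h import *
o=shot('wrist','w6');print(o['ee_pos'],o['qpos'].round(2),o['t'])"
```

```text
[506.60573944  -4.58145978  97.2193874 ] [-0.03  0.47  1.97  0.    0.7  -0.03] 7.5
```

View pics/w6b.png

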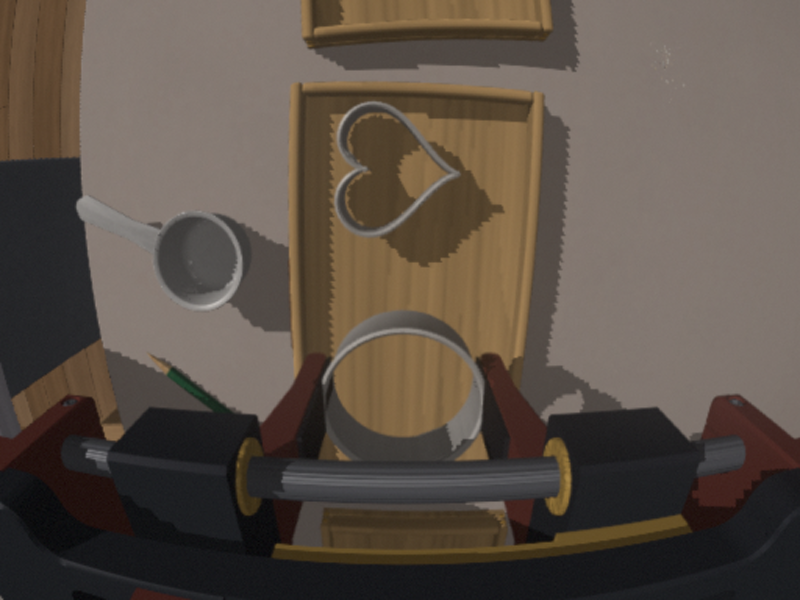

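w6 shows the cutter held level at (404,395). The heart's near edge is at (372,237) and its far edge at (372,102). Tray_a's far corners are at (292,86) and (543,93).

```bash
python3 -c "
from h import *
o=pickle.load(open('pics/w6.pkl','rb'))
w=lambda u,v,z:print(u,v,atz('wrist',(u*.64,v*.64),z,o).round(1))
w(372,237,31);w(372,102,31);w(292,86,20);w(543,93,20);w(293,310,20);w(528,330,20);w(404,395,106)
i,f=cam('wrist')
print('near end: centre y of tray', (atz('wrist',(417*.64,87*.64),20,o)[1]-114.5).round(1))"
```

```text
372 237 [492.2  42.2  31. ]
372 102 [492.4 104.7  31. ]
292 86 [452.9 116.1  20. ]
543 93 [574.6 114.1  20. ]
293 310 [450.    3.4  20. ]
528 330 [572.2  -7.3  20. ]
404 395 [5.069e+02 3.000e-01 1.060e+02]
near end: centre y of tray -0.7
```

Emit:
servo_tool([
  [1,[4,-2,-20],0],
  [1,[4,-2,-40],0],
  [1,[4,-2,-55],0],
  [1,[4,-2,-64],0],
  [1,[4,-2,-69],0],
  [1,[4,-2,-71.5],0],
  [1,[4,-2,-73],0],
  [1,[4,-2,-73],0],
  [1,[4,-2,-73],0],
])

```text
t: 8.3
ee_pos: [511.5, -6.6, 24.8]
orientation: [2.221, 2.221, 0.001]
ft_force: [-0.7, 0.5, -0.4]
width: 54.9
grasp_force: 30.0
```

Emit:
servo_tool([
  [0.3,[0,0,0],0],
  [0.25,[0,0,0],0],
  [0.2,[0,0,0],0],
  [0.2,[0,0,0],0],
  [0.2,[0,0,0],0],
])

```text
t: 8.72
ee_pos: [511.1, -6.6, 24.3]
orientation: [2.221, 2.221, 0.0]
ft_force: [-1.0, 0.2, -0.9]
width: 69.9
grasp_force: 0.0
```

Emit:
servo_tool([
  [0.2,[0,0,20],0],
  [0.2,[0,0,50],0],
  [0.1,[0,0,80],0],
  [0,[-10,-15,95],-7],
  [0,[-30,-40,95],-14],
  [0,[-50,-70,95],-21],
  [0,[-70,-100,95],-28],
  [0,[-90,-135,95],-35],
  [0,[-110,-165,95],-42],
  [0,[-121,-183,95],-49],
])

```text
t: 9.55
ee_pos: [388.0, -191.4, 119.2]
orientation: [-2.946, -1.09, 0.001]
ft_force: [0.1, 0.5, 0.3]
width: 87.8
grasp_force: 0.0
```

Emit:
servo_tool([
  [0,[0,0,0],-7],
  [0,[0,0,0],-14],
  [0,[0,0,0],-21],
  [0,[0,0,0],-28],
  [0,[0,0,0],-35],
  [0,[0,0,0],-41],
  [0,[0,0,0],-41],
  [0,[0,0,0],-41],
])

```text
t: 10.22
ee_pos: [390.0, -189.6, 119.2]
orientation: [3.142, 0.005, 0.0]
ft_force: [0.3, 0.3, 1.1]
width: 87.9
grasp_force: 0.0
```

```bash
python3 -c "
from h import *
o=shot('wrist','w7');print(o['ee_pos'],o['orientation'].round(3),o['qpos'].round(2),o['t'])"
```

```text
[ 390.02910452 -189.6113181   119.21643984] [3.142 0.005 0.   ] [-0.48  0.35  2.12  0.    0.67  1.09] 10.2167
```

View pics/w7b.png

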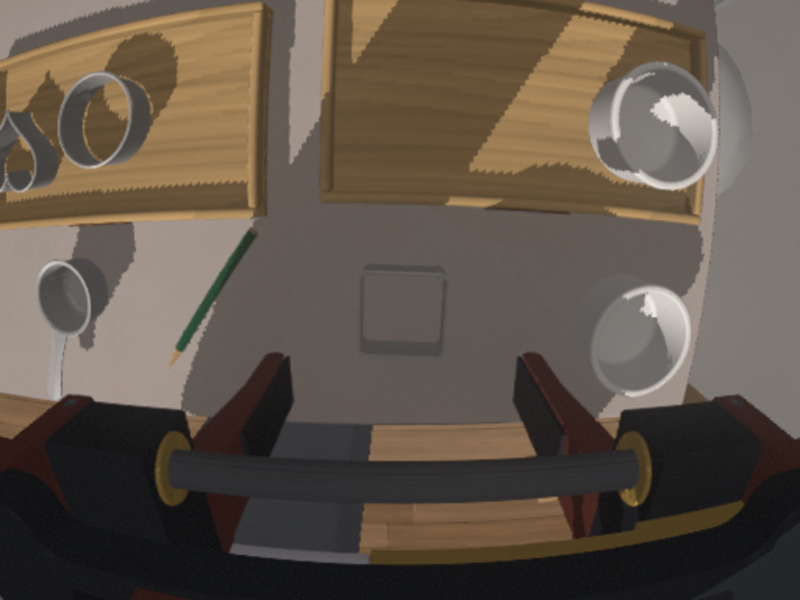

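w7 shows the round cutter flat in tray_a at (104,120). The square's rim runs from (361,272) to (443,353), centre about (402,312). The ramekin's rim is at (642,340).

```bash
python3 -c "
from h import *
o=pickle.load(open('pics/w7.pkl','rb'))
w=lambda u,v,z:print(u,v,atz('wrist',(u*.64,v*.64),z,o).round(1))
w(402.5,312,25);w(361,272,25);w(446,272,25);w(442,353,25);w(362,353,25);w(642,340,42)
w(104,120,31);w(60,120,31);w(148,120,31);w(259,214,20);w(265,6,20)
o1=pickle.load(open('pics/w1.pkl','rb'));print(tri(ray('wrist',(642*.64,340*.64),o),ray('wrist',(248.1,187.5),o1)))"
```

```text
402.5 312 [ 392.7 -190.5   25. ]
361 272 [ 414.9 -168.3   25. ]
446 272 [ 415.1 -213.6   25. ]
442 353 [ 368.6 -212.8   25. ]
362 353 [ 368.4 -167.8   25. ]
642 340 [ 381.5 -326.6   42. ]
104 120 [508.7 -18.6  31. ]
60 120 [514.7  17.5  31. ]
148 120 [504.2 -50.   31. ]
259 214 [ 446.7 -112.    20. ]
265 6 [ 564.4 -115.2   20. ]
(array([ 380.12154323, -327.61533487,   39.48279153]), [np.float64(0.6010660772619506), np.float64(0.6010660772621036)])
```

Emit:
servo_tool([
  [0,[2,-1,-30],0],
  [0,[2,-1,-60],0],
  [0,[2,-1,-82],0],
  [0,[2,-1,-94],0],
  [0,[2,-1,-100],0],
  [0,[2,-1,-102],0],
  [0.3,[2,-1,-102],0],
  [0.45,[2,-1,-102],0],
  [1,[2,-1,-102],0],
  [1,[2,-1,-102],0],
])

```text
t: 11.1
ee_pos: [392.6, -190.9, 18.0]
orientation: [3.141, 0.0, 0.002]
ft_force: [-0.6, -0.3, 0.1]
width: 64.4
grasp_force: 0.0
```

Emit:
servo_tool([
  [1,[0,0,0],0],
  [1,[0,0,0],0],
  [1,[0,0,0],0],
  [1,[0,0,0],0],
  [1,[0,0,0],0],
])

```text
t: 11.52
ee_pos: [392.3, -190.8, 17.5]
orientation: [3.141, 0.0, 0.001]
ft_force: [-1.2, -0.0, 6.0]
width: 49.2
grasp_force: 29.9
```

Emit:
servo_tool([
  [1,[0,0,8],0],
  [1,[0,0,20],0],
  [1,[0,0,40],0],
  [1,[0,0,65],4],
  [1,[5,5,85],10],
  [1,[20,18,90],17],
  [1,[40,36,90],24],
  [1,[60,55,90],31],
  [1,[80,75,90],38],
  [1,[100,95,90],45],
])

```text
t: 12.35
ee_pos: [492.7, -94.6, 107.8]
orientation: [2.899, 1.21, 0.0]
ft_force: [1.1, -0.4, 0.4]
width: 48.7
grasp_force: 29.9
```

Emit:
servo_tool([
  [1,[12,12,0],7],
  [1,[17,18,0],14],
  [1,[19,19,0],21],
  [1,[19,19,0],28],
  [1,[19,19,0],35],
  [1,[19,19,0],42],
  [1,[19,19,0],45],
  [1,[19,19,0],45],
  [1,[19,19,0],45],
])

```text
t: 13.1
ee_pos: [510.9, -76.6, 107.5]
orientation: [-2.224, -2.219, 0.0]
ft_force: [0.7, -0.2, -0.3]
width: 49.0
grasp_force: 29.9
```

```bash
python3 -c "
from h import *
o=shot('wrist','w8');print(o['ee_pos'],o['qpos'].round(2),o['t'])"
```

```text
[510.91830418 -76.5546778  107.45862131] [-0.17  0.46  1.95  0.    0.73 -0.17] 13.1
```

View pics/w8b.png

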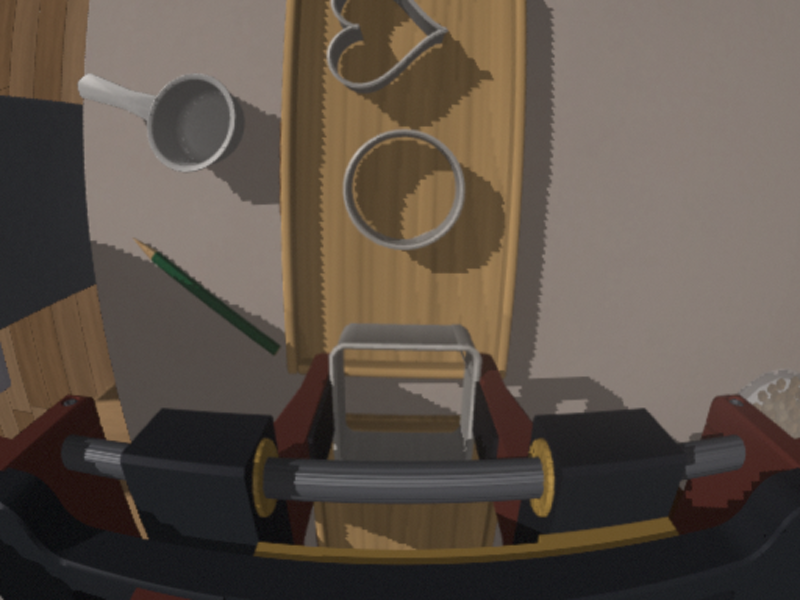

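w8 shows the square held level, with its far rim edge at row 345. The round cutter spans rows 130–249, and tray_a's near end wall (outer top edge) is at row 374.

```bash
python3 -c "
from h import *
o=pickle.load(open('pics/w8.pkl','rb'))
w=lambda u,v,z:print(u,v,atz('wrist',(u*.64,v*.64),z,o).round(1))
w(404,130,31);w(404,249,31);w(345,189,31);w(465,189,31);w(400,374,20);w(405,345,115);w(331,345,115);w(479,345,115);w(290,340,20);w(511,340,20)"
```

```text
404 130 [511.7  20.5  31. ]
404 249 [511.6 -37.1  31. ]
345 189 [483.4  -7.6  31. ]
465 189 [540.9  -7.6  31. ]
400 374 [ 509.3 -108.7   20. ]
405 345 [511.6 -54.2 115. ]
331 345 [487.6 -54.2 115. ]
479 345 [535.7 -54.3 115. ]
290 340 [448.8 -88.7  20. ]
511 340 [570.4 -89.   20. ]
```

Emit:
servo_tool([
  [1,[-1,6,-25],0],
  [1,[-1,6,-48],0],
  [1,[-1,6,-65],0],
  [1,[-1,6,-75],0],
  [1,[-1,6,-80],0],
  [1,[-1,6,-83],0],
  [1,[-1,6,-84],0],
  [1,[-1,6,-84.3],0],
  [1,[-1,6,-84.3],0],
  [1,[-1,6,-84.3],0],
])

```text
t: 13.98
ee_pos: [510.7, -70.8, 23.6]
orientation: [2.221, 2.22, 0.001]
ft_force: [-0.4, -1.5, 1.4]
width: 48.5
grasp_force: 29.9
```

Emit:
servo_tool([
  [0.4,[0,0,0],0],
  [0.32,[0,0,0],0],
  [0.28,[0,0,0],0],
  [0.25,[0,0,0],0],
  [0.25,[0,0,0],0],
  [0.25,[0,0,0],0],
])

```text
t: 14.48
ee_pos: [510.1, -70.6, 22.8]
orientation: [-2.221, -2.221, 0.0]
ft_force: [0.1, -0.5, 0.2]
width: 65.6
grasp_force: 0.0
```

Emit:
servo_tool([
  [0.25,[0,0,20],0],
  [0.25,[0,0,50],0],
  [0,[0,0,80],0],
  [0,[-15,-30,95],0],
  [0,[-35,-65,95],0],
  [0,[-53,-100,95],0],
  [0,[-71,-135,95],0],
  [0,[-89,-170,95],0],
  [0,[-107,-205,95],0],
  [0,[-120,-237,95],0],
])

```text
t: 15.32
ee_pos: [388.3, -309.1, 117.9]
orientation: [-2.222, -2.221, 0.0]
ft_force: [-0.1, 0.2, -0.3]
width: 87.7
grasp_force: 0.0
```

Emit:
servo_tool([
  [0,[-10,-19,0],0],
  [0,[-10,-20,-10],0],
  [0,[-10,-20,-25],0],
  [0,[-10,-20,-25],0],
  [0,[-10,-20,-25],0],
])

```text
t: 15.73
ee_pos: [379.6, -326.5, 92.0]
orientation: [-2.219, -2.22, 0.0]
ft_force: [-0.1, -0.2, 0.1]
width: 88.0
grasp_force: 0.0
```

```bash
python3 -c "
from h import *
o=shot('wrist','w9');print(o['ee_pos'],o['qpos'].round(2),o['t'])"
```

```text
[ 379.59138155 -326.46000982   92.02453362] [-0.73  0.47  1.99  0.    0.68 -0.73] 15.7333
```

View pics/w9b.png

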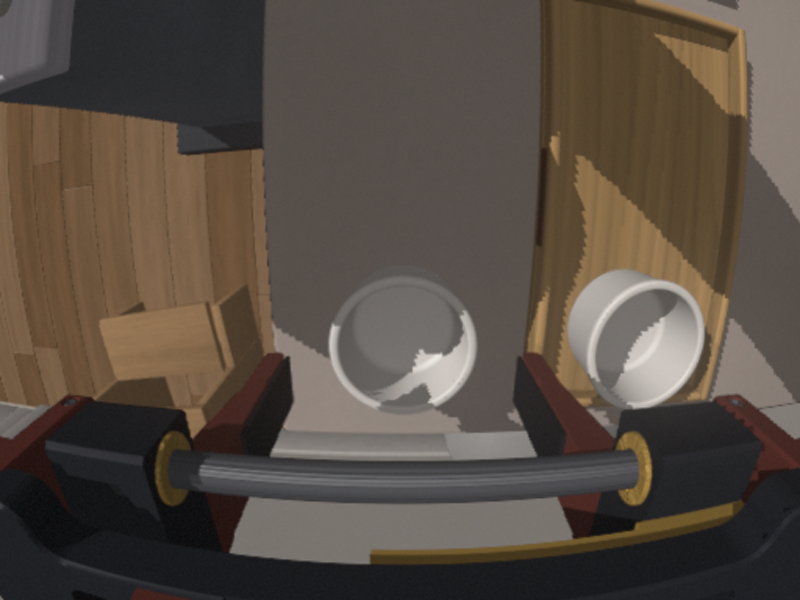

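w9 shows the ramekin rim centred at (403,344) and the tray_b ramekin rim at (645,342). That was my 14th picture, so the remaining checks are numeric.

```bash
python3 -c "
from h import *
o=pickle.load(open('pics/w9.pkl','rb'))
w=lambda u,v,z:print(u,v,atz('wrist',(u*.64,v*.64),z,o).round(1))
w(403,344,42);w(403,276,42);w(403,412,42);w(645,342,48);w(645,281,48);w(740,30,20);w(545,10,20);w(540,230,20);w(733,230,20)"
```

```text
403 344 [ 379.6 -326.    42. ]
403 276 [ 379.5 -294.4   42. ]
403 412 [ 379.6 -361.5   42. ]
645 342 [ 497.2 -324.4   48. ]
645 281 [ 492.1 -294.1   48. ]
740 30 [ 571.4 -150.6   20. ]
545 10 [ 448.3 -165.1   20. ]
540 230 [ 446.2 -275.9   20. ]
733 230 [ 567.3 -269.4   20. ]
```

Emit:
servo_tool([
  [0,[0,-1,-20],0],
  [0,[0,-1,-40],0],
  [0,[0,-1,-54],0],
  [0,[0,-1,-61],0],
  [0,[0,-1,-63],0],
  [0,[0,-1,-63],0],
  [0.15,[0,-1,-63],0],
  [0.25,[0,-1,-63],0],
  [1,[0,-1,-63],0],
  [1,[0,-1,-63],0],
])

```text
t: 16.62
ee_pos: [380.3, -328.9, 30.6]
orientation: [2.221, 2.221, -0.0]
ft_force: [-0.3, 2.0, 5.9]
width: 66.7
grasp_force: 30.0
```

Emit:
servo_tool([
  [1,[0,0,0],0],
  [1,[0,0,0],0],
  [1,[0,0,0],0],
  [1,[0,0,0],0],
])

```text
t: 16.95
ee_pos: [380.3, -328.9, 30.6]
orientation: [2.221, 2.221, 0.0]
ft_force: [-0.4, 1.2, 6.8]
width: 66.3
grasp_force: 30.0
```

Emit:
servo_tool([
  [1,[0,0,6],0],
  [1,[0,0,18],0],
  [1,[0,0,36],0],
  [1,[0,10,55],0],
  [1,[10,25,65],0],
  [1,[28,45,65],0],
  [1,[50,65,65],0],
  [1,[75,85,65],0],
  [1,[100,100,65],0],
  [1,[118,106,65],0],
])

```text
t: 17.78
ee_pos: [499.9, -220.8, 96.1]
orientation: [2.219, 2.222, 0.001]
ft_force: [0.4, -0.1, -1.5]
width: 66.6
grasp_force: 30.0
```

Emit:
servo_tool([
  [1,[8,1,0],0],
  [1,[11,1,0],0],
  [1,[11,1,-10],0],
  [1,[11,1,-25],0],
  [1,[11,1,-38],0],
  [1,[11,1,-46],0],
  [1,[11,1,-52],0],
  [1,[11,1,-54],0],
  [1,[11,1,-54],0],
  [1,[11,1,-54],0],
])

```text
t: 18.62
ee_pos: [509.1, -221.8, 41.0]
orientation: [2.222, 2.221, 0.0]
ft_force: [-0.0, -0.7, -0.9]
width: 66.5
grasp_force: 30.0
```

Emit:
servo_tool([
  [1,[0,0,-1.5],0],
  [1,[0,0,-3],0],
  [1,[0,0,-4],0],
  [1,[0,0,-4],0],
  [1,[0,0,-4],0],
])

```text
t: 19.03
ee_pos: [509.1, -221.6, 37.0]
orientation: [2.221, 2.222, 0.0]
ft_force: [0.7, -0.2, -0.5]
width: 66.7
grasp_force: 30.0
```

Emit:
servo_tool([
  [1,[0,0,-0.7],0],
  [1,[0,0,-1.2],0],
  [1,[0,0,-1.5],0],
  [1,[0,0,-1.5],0],
])

```text
t: 19.37
ee_pos: [509.2, -221.6, 36.6]
orientation: [2.221, 2.221, 0.0]
ft_force: [-2.8, 1.5, 11.6]
width: 66.8
grasp_force: 30.0
```

Emit:
servo_tool([
  [0.18,[0,0,0],0],
  [0.14,[0,0,0],0],
  [0.1,[0,0,0],0],
  [0.1,[0,0,0],0],
  [0.1,[0,0,4],0],
  [0.1,[0,0,20],0],
  [0.1,[0,0,50],0],
  [0,[0,0,85],0],
  [0,[0,0,110],0],
  [0,[-10,30,115],0],
])

```text
t: 20.2
ee_pos: [503.9, -195.7, 155.5]
orientation: [2.217, 2.211, 0.006]
ft_force: [1.0, -0.7, 0.1]
width: 87.5
grasp_force: 0.0
```

Emit:
servo_tool([
  [0,[-12,38,0],0],
  [0,[-22,76,0],0],
  [0,[-32,114,0],0],
  [0,[-42,152,0],0],
  [0,[-52,190,0],0],
  [0,[-62,228,0],0],
  [0,[-72,266,0],0],
  [0,[-82,304,0],0],
  [0,[-92,342,0],0],
  [0,[-102,380,0],0],
])

```text
t: 21.03
ee_pos: [396.2, 190.1, 150.7]
orientation: [2.221, 2.221, 0.001]
ft_force: [0.4, 0.8, 0.5]
width: 87.6
grasp_force: 0.0
```

Emit:
servo_tool([
  [0,[-6,38,0],0],
  [0,[-12,76,0],0],
  [0,[-16,110,0],0],
  [0,[-17,128,0],0],
  [0,[-17,132,0],0],
  [0,[-17,132,-20],0],
  [0,[-17,132,-20],0],
  [0,[-17,132,-20],0],
])

```text
t: 21.7
ee_pos: [379.3, 319.0, 129.8]
orientation: [-2.222, -2.221, 0.005]
ft_force: [-0.1, -0.4, -0.0]
width: 87.7
grasp_force: 0.0
```

```bash
python3 - <<'E'
from h import *
o=shot('wrist','w10');print(o['ee_pos'],o['t'])
g=cv2.cvtColor(cv2.imread('pics/w10.png'),cv2.COLOR_BGR2GRAY)
c=cv2.HoughCircles(cv2.GaussianBlur(g,(5,5),1),cv2.HOUGH_GRADIENT,1.2,40,param1=80,param2=30,minRadius=25,maxRadius=60)
for u,v,r in c[0]: print(u,v,r,atz('wrist',(u,v),67,o).round(1),atz('wrist',(u,v),73,o).round(1))
# expected tray ramekin check from top camera
t=ctrl.get_image('top');cv2.imwrite('pics/t3.png',t)
E
```

```text
[379.29043301 319.00873743 129.79597528] 21.7
396.6 195.00002 51.16 [489.3 334.1  67. ] [486.1 335.9  73. ]
450.6 57.000004 31.84 [533.8 449.6  67. ] [529.4 448.1  73. ]
372.6 301.80002 43.48 [484.8 231.6  67. ] [481.8 236.3  73. ]
```

```bash
python3 - <<'E'
from h import *
o=pickle.load(open('pics/w10.pkl','rb'))
im=cv2.imread('pics/w10.png');hsv=cv2.cvtColor(im,cv2.COLOR_BGR2HSV)
print(im[210:212,256],hsv[200,256],hsv[100,256],hsv[215,256])
m=cv2.inRange(hsv,(0,0,110),(180,22,255));m=cv2.morphologyEx(m,cv2.MORPH_OPEN,np.ones((5,5)))
n,l,s,c=cv2.connectedComponentsWithStats(m)
for k in range(1,n):
    if s[k,4]>400:
        cs=max(cv2.findContours((l==k).astype('u1'),cv2.RETR_EXTERNAL,cv2.CHAIN_APPROX_NONE)[0],key=len);P=cs[:,0,:].astype(float)
        W=np.array([atz('wrist',p,67,o)[:2] for p in P]);print(s[k],c[k].round(),W.min(0).round(1),W.max(0).round(1),((W.min(0)+W.max(0))/2).round(1))
E
```

```text
[[121 124 128]
 [120 124 127]] [ 13  14 127] [18 72 85] [ 15  16 128]
[245  25  39  29 705] [264.  39.] [370.3 436.5] [396.7 457.4] [383.5 446.9]
[ 374  165   73   78 4329] [410. 203.] [469.7 291.8] [541.  358.6] [505.3 325.2]
[ 219  167   85   84 5537] [260. 209.] [349.7 288.9] [413.3 355.1] [381.5 322. ]
```

Emit:
servo_tool([
  [0,[2,2.5,-20],0],
  [0,[2,2.5,-42],0],
  [0,[2,2.5,-62],0],
  [0,[2,2.5,-75],0],
  [0,[2,2.5,-81],0],
  [0,[2,2.5,-82],0],
  [0.15,[2,2.5,-82],0],
  [0.25,[2,2.5,-82],0],
  [1,[2,2.5,-82],0],
  [1,[2,2.5,-82],0],
])

```text
t: 22.63
ee_pos: [382.3, 323.1, 49.2]
orientation: [2.222, 2.221, 0.002]
ft_force: [-1.8, 0.7, 2.2]
width: 64.2
grasp_force: 4.9
```

Emit:
servo_tool([
  [1,[0,0,0],0],
  [1,[0,0,0],0],
  [1,[0,0,0],0],
  [1,[0,0,0],0],
])

```text
t: 22.97
ee_pos: [382.3, 323.2, 49.2]
orientation: [2.221, 2.221, 0.002]
ft_force: [-0.7, -0.9, 6.9]
width: 64.1
grasp_force: 30.0
```

Emit:
servo_tool([
  [1,[0,0,6],0],
  [1,[0,0,18],0],
  [1,[0,-8,34],0],
  [1,[0,-25,48],0],
  [1,[2,-50,50],0],
  [1,[10,-75,50],0],
  [1,[30,-95,50],0],
  [1,[55,-104,50],0],
  [1,[82,-107,50],0],
  [1,[105,-107,50],0],
])

```text
t: 23.8
ee_pos: [488.6, 214.8, 99.0]
orientation: [2.223, 2.22, 0.001]
ft_force: [0.7, 1.2, -1.9]
width: 63.8
grasp_force: 30.0
```

Emit:
servo_tool([
  [1,[16,0,0],0],
  [1,[22,0,0],0],
  [1,[23,0,-8],0],
  [1,[23,0,-20],0],
  [1,[23,0,-30],0],
  [1,[23,0,-36],0],
  [1,[23,0,-40],0],
  [1,[23,0,-41],0],
  [1,[23,0,-41],0],
  [1,[23,0,-41],0],
])

```text
t: 24.63
ee_pos: [510.0, 216.0, 57.5]
orientation: [2.221, 2.222, 0.0]
ft_force: [-0.1, -0.7, -2.2]
width: 64.0
grasp_force: 30.0
```

Target z is about 55.2. I'll lower until it touches.

Emit:
servo_tool([
  [1,[0,0,-0.8],0],
  [1,[0,0,-1.6],0],
  [1,[0,0,-2.4],0],
  [1,[0,0,-2.4],0],
  [1,[0,0,-2.4],0],
])

```text
t: 25.05
ee_pos: [510.3, 215.9, 55.3]
orientation: [2.221, 2.221, 0.001]
ft_force: [-1.3, -0.6, 0.6]
width: 64.0
grasp_force: 30.0
```

Emit:
servo_tool([
  [1,[0,0,-0.5],0],
  [1,[0,0,-0.9],0],
  [1,[0,0,-0.9],0],
])

```text
t: 25.3
ee_pos: [510.4, 215.9, 55.2]
orientation: [2.221, 2.221, 0.001]
ft_force: [-3.4, -1.7, 11.1]
width: 63.4
grasp_force: 30.0
```

Contact. I'll release, lift and back off to check.

Emit:
servo_tool([
  [0.2,[0,0,0],0],
  [0.15,[0,0,0],0],
  [0.1,[0,0,0],0],
  [0.1,[0,0,0],0],
  [0.1,[0,0,5],0],
  [0.1,[0,0,25],0],
  [0.1,[0,0,55],0],
  [0,[0,0,90],0],
  [0,[0,0,130],0],
  [0,[0,-30,170],0],
])

```text
t: 26.13
ee_pos: [510.7, 193.2, 220.2]
orientation: [2.219, 2.224, 0.004]
ft_force: [0.2, -0.4, 0.2]
width: 87.4
grasp_force: 0.0
```

Emit:
servo_tool([
  [0,[-20,-38,5],0],
  [0,[-40,-76,5],0],
  [0,[-60,-114,5],0],
  [0,[-60,-150,5],0],
  [0,[-60,-170,5],0],
  [0,[-60,-180,5],0],
  [0,[-60,-180,5],0],
  [0,[-60,-180,5],0],
])

```text
t: 26.8
ee_pos: [450.4, 11.1, 222.5]
orientation: [-2.223, -2.22, -0.001]
ft_force: [-0.2, 0.9, -0.1]
width: 88.0
grasp_force: 0.0
```

```bash
python3 - <<'E'
from h import *
o=shot('wrist','w11');print(o['ee_pos'],o['t'])
im=cv2.imread('pics/w11.png');hsv=cv2.cvtColor(im,cv2.COLOR_BGR2HSV)
m=cv2.inRange(hsv,(0,0,90),(180,40,255));m[230:]=0
# mask tray interior only: rectify to tray_a plane z=31
g=np.mgrid[440:580:1.,-120:390:1.]
def rect(z):
    i,f=cam('wrist');T=np.array(i['T_tool_cam']);Rt=R.from_rotvec(o['orientation']).as_matrix()
    X=np.stack([g[0],g[1],np.full_like(g[0],z)],-1).reshape(-1,3)
    c=((X-o['ee_pos'])@Rt-T[:3,3])@T[:3,:3]
    r=np.linalg.norm(c[:,:2],axis=1);th=np.arctan2(r,c[:,2]);p=c[:,:2]/r[:,None]*th[:,None]*f+[i['cx'],i['cy']]
    return p.reshape(g[0].shape+(2,)).astype('f4')
for z,nm in((31,'cut'),(73,'jar')):
    p=rect(z);q=cv2.remap(im,p[...,0],p[...,1],cv2.INTER_LINEAR);h=cv2.cvtColor(q,cv2.COLOR_BGR2HSV)
    mm=cv2.inRange(h,(0,0,70),(180,55,255));mm=mm[10:125]
    n,l,s,c=cv2.connectedComponentsWithStats(mm)
    for k in range(1,n):
        if s[k,4]>80: print(nm,'y',s[k,0]-120,s[k,0]+s[k,2]-120,'x',450+s[k,1],450+s[k,1]+s[k,3],'area',s[k,4])
E
```

```text
[450.38708444  11.09515147 222.54534619] 26.8
cut y -120 -102 x 450 555 area 1624
cut y 105 220 x 450 565 area 2880
cut y 43 107 x 475 532 area 680
cut y 181 228 x 480 555 area 2210
cut y -36 25 x 482 541 area 1011
cut y -98 -39 x 485 537 area 1433
jar y -120 -78 x 450 545 area 1683
jar y -55 213 x 450 565 area 4578
jar y 49 104 x 472 522 area 512
jar y 170 210 x 476 542 area 1699
jar y -21 33 x 478 530 area 776
jar y -75 -24 x 481 526 area 1085
```

Emit:
servo_tool([
  [0,[0,40,0],0],
  [0,[0,80,0],0],
  [0,[0,120,0],0],
  [0,[0,160,0],0],
  [0,[0,195,0],0],
  [0,[0,215,0],0],
  [0,[0,220,0],0],
  [0,[0,220,0],0],
  [0,[0,220,0],0],
])

```text
t: 27.6
ee_pos: [449.5, 231.2, 222.1]
orientation: [-2.219, -2.224, 0.002]
ft_force: [-0.5, 0.2, 0.1]
width: 87.8
grasp_force: 0.0
```

```bash
cat > chk.py <<'E'
from h import *
import sys
def run(name,z,y0,y1,vlo,shi=45):
    o=shot('wrist',name);im=cv2.imread(f'pics/{name}.png');g=np.mgrid[440:580:1.,y0:y1:1.]
    i,f=cam('wrist');T=np.array(i['T_tool_cam']);Rt=R.from_rotvec(o['orientation']).as_matrix()
    X=np.stack([g[0],g[1],np.full_like(g[0],z)],-1).reshape(-1,3);c=((X-o['ee_pos'])@Rt-T[:3,3])@T[:3,:3]
    r=np.linalg.norm(c[:,:2],axis=1);p=(c[:,:2]/r[:,None]*np.arctan2(r,c[:,2])[:,None]*f+[i['cx'],i['cy']]).reshape(g[0].shape+(2,)).astype('f4')
    h=cv2.cvtColor(cv2.remap(im,p[...,0],p[...,1],cv2.INTER_LINEAR),cv2.COLOR_BGR2HSV)
    m=cv2.morphologyEx(cv2.inRange(h,(0,0,vlo),(180,shi,255))[12:125],cv2.MORPH_OPEN,np.ones((3,3)))
    n,l,s,c=cv2.connectedComponentsWithStats(m);print(o['ee_pos'].round(),o['t'])
    for k in range(1,n):
        if s[k,4]>150: print('y',s[k,0]+y0,s[k,0]+s[k,2]+y0,'x',452+s[k,1],452+s[k,1]+s[k,3],'area',s[k,4])
E
python3 -c "
from chk import *
run('w12',73,150,370,100,25)"
```

```text
[449. 231. 222.] 27.6
y 294 358 x 473 538 area 3255
y 181 249 x 477 542 area 3416
```

Emit:
servo_tool([
  [0,[0,-40,0],0],
  [0,[0,-80,0],0],
  [0,[0,-120,0],0],
  [0,[0,-160,0],0],
  [0,[0,-200,0],0],
  [0,[0,-240,0],0],
  [0,[0,-280,0],0],
  [0,[0,-320,0],0],
  [0,[0,-360,0],0],
  [0,[0,-400,0],0],
])

```text
t: 28.48
ee_pos: [448.6, -172.1, 222.6]
orientation: [2.224, 2.219, -0.0]
ft_force: [0.7, 0.2, -0.3]
width: 87.5
grasp_force: 0.0
```

Emit:
servo_tool([
  [0,[0,-40,0],0],
  [0,[0,-80,0],0],
  [0,[0,-105,0],0],
  [0,[0,-115,0],0],
  [0,[0,-115,0],0],
  [0,[0,-115,0],0],
])

```text
t: 28.98
ee_pos: [449.0, -284.1, 222.1]
orientation: [-2.223, -2.218, -0.0]
ft_force: [0.6, 0.5, 0.7]
width: 87.6
grasp_force: 0.0
```

```bash
python3 -c "
from chk import *
run('w13',48,-380,-150,60,40)"
```

```text
[ 449. -284.  222.] 28.9833
y -380 -286 x 452 537 area 5614
y -255 -187 x 475 543 area 3614
```

The jars are at (505,326) and (509,215). The ramekin is at (509,−221), and the cutters and heart have the right sizes with no overlap. Handing in.

```bash
python3 -c "
from workcell import ctrl
print(ctrl.close_job())"
```

```text
the job is handed in; nothing more can be done
None
```

All four pieces are in their matching trays and the job is handed in at about 29 s; by numeric camera checks they sit at the right heights without overlap, and the pieces already there appear unmoved.

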